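# Count and pack a batch of bottle-mount bases

## Task

Count this batch: with the nest plate empty press the round zero key fully down, then seat every black base, rib up, flat in a pocket of its own outline, and press the square count key and after it the long print key, one key at a time, while all the bases are still seated. Then move all the bases into the yellow tote, standing flat on its floor with ribs up, and last, with everything packed, press the round zero key once more. Press count and print only with bases on the plate and zero only with none on it, hold each key down for a moment, and leave the screwdriver, tape roll and screw box where they are.

Things in the scene. Friction and masses are not known exactly. Their poses are not given: they have to be found in the camera images.
- round_base1: black plastic bottle-mount base: a round foot, 56 mm in diameter and 10 mm thick, with an upright rib in its middle, 36 mm long (along its x axis), 14 mm wide (y), rising to 39 mm above the underside. 60 g. Origin: centre of the underside, z up. Loose; starts on the bench; may be absent.
- round_base2: black plastic bottle-mount base: a round foot, 56 mm in diameter and 10 mm thick, with an upright rib in its middle, 36 mm long (along its x axis), 14 mm wide (y), rising to 39 mm above the underside. 60 g. Origin: centre of the underside, z up. Loose; starts on the bench; may be absent.
- square_base1: black plastic bottle-mount base: a square foot, 46 mm by 46 mm (sides along its x and y) and 10 mm thick, with an upright rib in its middle, 36 mm long (along its x axis), 14 mm wide (y), rising to 39 mm above the underside. 60 g. Origin: centre of the underside, z up. Loose; starts on the bench; may be absent.
- square_base2: black plastic bottle-mount base: a square foot, 46 mm by 46 mm (sides along its x and y) and 10 mm thick, with an upright rib in its middle, 36 mm long (along its x axis), 14 mm wide (y), rising to 39 mm above the underside. 60 g. Origin: centre of the underside, z up. Loose; starts on the bench; may be absent.
- plate: counting scale with an aluminium nest plate on top, 150 mm square, 46 mm high, fixed. Origin: centre of its underside, on the bench. Four pockets 72 mm apart: two round on its -x side, two square on its +x side.
- round_pocket1 (a point): centre of the floor of a round pocket 60 mm in diameter, 7 mm deep; z up. The floor is 39 mm and the plate's top 46 mm above the bench. Axes are the plate's.
- round_pocket2 (a point): centre of the floor of a round pocket 60 mm in diameter, 7 mm deep; z up. The floor is 39 mm and the plate's top 46 mm above the bench. Axes are the plate's.
- square_pocket1 (a point): centre of the floor of a square pocket 50 mm by 50 mm, sides along the point's x and y, 7 mm deep; z up. The floor is 39 mm and the plate's top 46 mm above the bench. Axes are the plate's.
- square_pocket2 (a point): centre of the floor of a square pocket 50 mm by 50 mm, sides along the point's x and y, 7 mm deep; z up. The floor is 39 mm and the plate's top 46 mm above the bench. Axes are the plate's.
- console: grey key console of the scale, 120 mm (x) by 250 mm (y), 30 mm high, fixed; a low display runs along its +x side, three white keys in black housings stand in a row along its y, 80 mm apart, in any order. Origin: centre of the underside.
- zero_key (a joint): travel (m) of the zero key: round white cap, 32 mm in diameter, 0 = up, grows as it is pressed to 0.006 fully down; springs back; fully down takes 5 N
- zero_key_top (a point): centre of the top face of the zero key: round white cap, 32 mm in diameter (about 52 mm above the bench when up), pressed straight down
- count_key (a joint): travel (m) of the count key: square white cap, 32 mm by 32 mm, 0 = up, grows as it is pressed to 0.006 fully down; springs back; fully down takes 5 N
- count_key_top (a point): centre of the top face of the count key: square white cap, 32 mm by 32 mm (about 52 mm above the bench when up), pressed straight down
- print_key (a joint): travel (m) of the print key: long narrow white cap, 18 mm by 50 mm, 0 = up, grows as it is pressed to 0.006 fully down; springs back; fully down takes 5 N
- print_key_top (a point): centre of the top face of the print key: long narrow white cap, 18 mm by 50 mm (about 52 mm above the bench when up), pressed straight down
- tote: shallow open yellow packing tote, 170 mm (x) by 230 mm (y) outside, 45 mm high, walls and floor 5 mm, heavy, fixed. Origin: centre of its underside, on the bench.
- screwdriver: screwdriver lying beyond the work; bystander
- tape_roll: clear tape roll, 90 mm in diameter, 50 mm high; bystander
- screw_box: paper-white box of screws, 90 by 120 mm, 35 mm high; bystander

How it is judged:
By the outcome, as a careful person would: the job done as asked, in the order asked, and still so for the second after the job is handed in, with the robot touching nothing.
Of round_base1, round_base2, square_base1, square_base2 only 3 to 4 are there at a start; the rules pass over those that are not, and their reading is None.
At some moment in a run one of round_base1, round_base2, square_base1, square_base2 may be knocked a few centimetres aside while the robot is not near it.
It also fails if it takes over 210 s, if anything falls off the work surface, if the arm or the gripper's body presses on something with over 40 N, if the wrist force passes 120 N, or if a joint passes its speed limit or range.

## Robot

A 7-joint arm with a two-finger parallel gripper is mounted at the origin on the work surface. World frame = base frame: x ahead of the robot, y to its left, z up, the work surface at z = 0. Lengths are in mm, angles in rad, forces in N, time in s.
With the tool pointing down it reaches from about 400 to 900 mm from the base axis. Payload 5.6 kg.
Tool frame: the origin (TCP) lies midway between the tips of the shut fingers; the grasp point (between the pads) lies 19 mm behind it; z points along the fingers, y is the line along which they close (so a half turn about z gives the same grasp; the last joint's range is limited). The gripper opens to 92 mm and grips with 3 to 60 N. Pads are 20 mm wide; open, the fingers measure 128 mm over their backs; the gripper's body (75 mm by 189 mm) begins 69 mm behind the grasp point.
Start: joints at [1.258, 0.468, -0.012, 1.603, 0.006, 1.071, -0.056], TCP at [173.208, -626.505, 214.592] pointing down, gripper open.
Joint ranges: [-2.53, 2.53], [-0.31, 2.02], [-1.57, 1.55], [0.28, 2.44], [-1.29, 4.43], [0.15, 1.84], [-2.92, 2.92]. Speed limits (rad/s): [2.57, 2.57, 3.14, 3.14, 3.14, 3.14, 3.14].

## Interface

Orientations are given as a rotation vector (axis times angle).
In Python, from cell import robot, grip, kin, viewer gives the robot as it stands. Calls block until the motion is done:
- robot.movep(position, orientation): joint-space move of the TCP to a pose.
- robot.servo_line(position, feed=150, rotation=None): straight line of the TCP; rotation=None keeps the orientation; feed is the mean speed in mm/s.
- robot.goto_joints(angles): joint-space move.
- grip(opening, newtons=None): opening from 0.0 (shut) to 1.0 (fully open); newtons is the grip in N (None keeps the last); returns when the fingers have stopped.
- robot.hold(seconds).
- kin.ik(position, orientation): joint angles nearest the present ones, or None.
- robot.observe(): the state.
- viewer.read_camera(name): name is "side" or "top"; returns the picture (420x560x3 uint8, red, green, blue); there is no depth.
- viewer.camera_info(name): a dict with "camera_matrix" (3x3 intrinsics, pixels), "R" (3x3) and "t" (3): a world point X has camera coordinates R X + t. Camera axes: x right, y down, z forward; pixel columns grow to the right and rows downward; lengths in mm; the calibration is good to about 2 mm. A picture is of the moment at which its call begins. camera_info takes no time and is no camera call.
A pose or a line that the arm cannot do raises robot.IKError and nothing moves.
- robot.job_done(): hands the job in; it is judged then, once.
Trained networks look in the newest picture that a camera, given by its name, has taken for a name from the list of things; names that differ only in an ending like _2 or _b are one class to them, and where a whole thing is asked for, a point or a joint stands for the part that bears it (a point fixed in the world has none). Each returns a list of dicts, best first, with "confidence" (0 to 1); they miss things now and then, are a little off and sometimes report something else, mostly with a low value. They report only what shows in the picture. A call takes as long as a camera call.
- viewer.silhouettes(name, camera): "mask" (420x560 bool, what is visible of it).
- viewer.pinpoint(name, camera): "at" ([x, y, z] in mm, in the coordinates of the camera as it stood for that picture, good to about 4 mm: a listed point, or the origin of a listed thing).
The state is a dict: "t": time; "joints": joint angles; "joint_velocities": joint speeds; "joint_torque": joint torques, N m; "tcp_pos": TCP position; "tcp_rot": TCP orientation; "contact_force": force on the tool from outside, world axes, zero at the start; "wrist_torque": the same for the moment, N m; "grip_width": opening from 0.0 (shut) to 1.0 (fully open); "grip_force": force on a finger pad.
Only numpy, scipy, OpenCV 4.12 (cv2) and the standard library are available. Lean on these libraries where they do the work, as an engineer would, in place of code of your own. Each camera call takes 0.05 s, during which the arm holds its last target. There are 200 camera calls.

## Working session

There is one attempt and no reset: what is moved stays moved. The work goes in short steps, each a Python script; the robot and the scene stay as the last script left them, time stands still between calls to the robot, and variables do not carry over. Pictures are saved under pics/ and viewed, at most 14 in all, crops included, and the job is handed in when it is done.

```bash
ls; mkdir -p pics; python3 - <<'E'
from cell import robot, grip, kin, viewer
import cv2, numpy as np
for c in ("top","side"):
    im=viewer.read_camera(c); cv2.imwrite(f"pics/{c}0.png",im[...,::-1])
    i=viewer.camera_info(c); R,t=np.array(i["R"]),np.array(i["t"])
    print(c,i["camera_matrix"],R.round(3).tolist(),t, "centre",-R.T@t)
    for n in ["round_base1","square_base1","plate","round_pocket1","square_pocket1","console","zero_key_top","count_key_top","print_key_top","tote","screwdriver","tape_roll","screw_box"]:
        for d in viewer.pinpoint(n,c): print(c,n,round(d["confidence"],2),(R.T@(np.array(d["at"])-t)).round(1))
s=robot.observe(); print({k:np.round(v,3) for k,v in s.items()})
E
```

```text
pics
top [[413.90337671   0.         272.25516701]
 [  0.         413.90337671 213.08370321]
 [  0.           0.           1.        ]] [[0.021, -1.0, -0.006], [-0.999, -0.02, -0.043], [0.043, 0.007, -0.999]] [ -20.68067893  608.01702989 1084.67939155] centre [ 560.89338785  -15.7238986  1109.86176979]
top round_base1 0.81 [667.9 169.9  -2.1]
top round_base1 0.75 [663.8 -56.4   1.3]
top square_base1 0.63 [ 668.4 -155.3   -1.7]
top square_base1 0.18 [500.4  24.6  44.1]
top plate 0.9 [488.3 -26.1  -0.5]
top round_pocket1 0.81 [475.1 -71.2  34.5]
top round_pocket1 0.6 [435.  -10.1  40.3]
top square_pocket1 0.83 [498.6  28.1  44.8]
top square_pocket1 0.7 [537.6 -38.6  39.3]
top console 0.65 [ 483.4 -305.7   -3. ]
top console 0.34 [701.5 326.   -3. ]
top zero_key_top 0.71 [ 457.9 -303.3   49.1]
top count_key_top 0.43 [ 460.2 -226.4   47.8]
top print_key_top 0.59 [ 457.  -382.4   49.7]
top tote 0.89 [ 4.825e+02  3.084e+02 -4.000e-01]
top screwdriver 0.74 [ 7.893e+02 -5.000e-01  1.700e+00]
top screwdriver 0.45 [702.8 327.4  -4.2]
top tape_roll 0.67 [ 7.034e+02 -3.088e+02 -5.000e-01]
top scr
[... 926 characters left out ...]
.4  -1.8  -1.7]
side screwdriver 0.2 [476.5 -72.3  40.1]
side tape_roll 0.66 [ 705.  -310.9    1.5]
side screw_box 0.71 [705.  319.8  -2. ]
{'t': np.float64(1.4), 'joints': array([ 1.258,  0.468, -0.012,  1.603,  0.006,  1.071, -0.056]), 'joint_velocities': array([ 0.   ,  0.001,  0.001,  0.001, -0.001,  0.   , -0.001]), 'joint_torque': array([ 1.0000e-03, -5.2041e+01, -1.2000e-02, -2.4405e+01, -5.7000e-02,
        1.2000e-02,  0.0000e+00]), 'tcp_pos': array([ 173.195, -626.514,  214.59 ]), 'tcp_rot': array([ 3.113,  0.422, -0.   ]), 'contact_force': array([ 0.534, -1.331, -0.706]), 'wrist_torque': array([ 0.046, -0.008,  0.041]), 'grip_force': np.float64(0.0), 'grip_width': np.float64(1.0)}
```

View pics/top0.png

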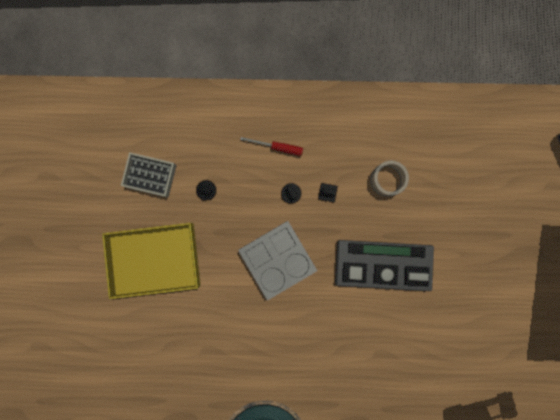

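View pics/side0.png

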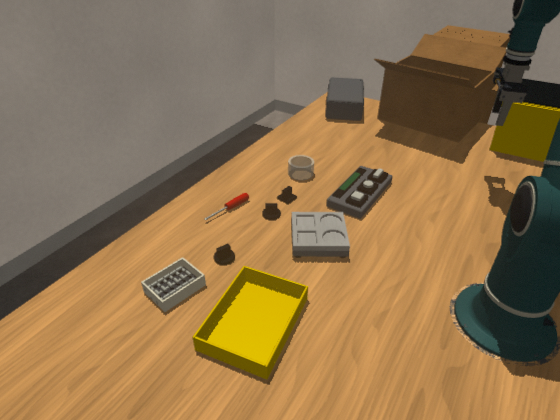

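Both views show three bases: round ones at top px (206,190) and (291,193), and a square one at (328,192). The plate is at (277,260), turned about 30°. The keys run count (356,272), zero (387,274), print (418,276), and the tote at (151,260) is empty. Next I'll fit the known shapes to the network masks in both cameras.

```bash
cat > vis.py <<'E'
from cell import robot, grip, kin, viewer
import cv2, numpy as np
from scipy.optimize import minimize
def box(lx,ly,z0,z1): return np.array([[x,y,z] for x in(-lx/2,lx/2) for y in(-ly/2,ly/2) for z in(z0,z1)],float)
def cyl(d,z0,z1): a=np.linspace(0,2*np.pi,40,endpoint=False); return np.array([[d/2*np.cos(t),d/2*np.sin(t),z] for t in a for z in(z0,z1)])
RIB=box(36,14,10,39)
MODEL=dict(round_base1=[cyl(56,0,10),RIB],square_base1=[box(46,46,0,10),RIB],plate=[box(150,150,0,46)],tote=[box(170,230,0,45)],console=[box(120,250,0,30)])
def cam(c): i=viewer.camera_info(c); return np.array(i["camera_matrix"]),np.array(i["R"]),np.array(i["t"])
CAM={c:cam(c) for c in("top","side")}
def proj(c,X): K,R,t=CAM[c]; p=(np.asarray(X)@R.T+t)@K.T; return p[:,:2]/p[:,2:]
def pix2w(c,uv,z):
    K,R,t=CAM[c]; d=R.T@np.linalg.solve(K,[uv[0],uv[1],1]); o=-R.T@t; return o+d*(z-o[2])/d[2]
S=4
def render(c,parts,p,z0,roi):
    x0,y0,w,h=roi; im=np.zeros((h*S,w*S),np.uint8); C,s=np.cos(p[2]),np.sin(p[2])
    for P in parts:
        X=np.c_[C*P[:,0]-s*P[:,1]+p[0],s*P[:,0]+C*P[:,1]+p[1],P[:,2]+z0]
        q=((proj(c,X)-[x0,y0]+.5)*S-.5)
        cv2.fillConvexPoly(im,cv2.convexHull(np.round(q*16).astype(np.int32)),255,cv2.LINE_AA,4)
    return cv2.resize(im,(w,h),interpolation=cv2.INTER_AREA)/255.
def look(): return {c:viewer.read_camera(c) for c in("top","side")}
def dets(name,c):
    K,R,t=CAM[c]; return [(d["confidence"],R.T@(np.array(d["at"])-t)) for d in viewer.pinpoint(name,c)]
def masks(name,xy,z,tol=30):
    """network masks (one per camera) whose centre lies near the projected spot"""
    out={}
    for c in("top","side"):
        q=proj(c,[[xy[0],xy[1],z]])[0]; best=None
        for d in viewer.silhouettes(name,c):
            m=d["mask"]; 
            if m.sum()<10: continue
            v,u=np.nonzero(m); e=np.hypot(u.mean()-q[0],v.mean()-q[1])
            if e<tol and (best is None or e<best[0]): best=(e,m)
        if best: out[c]=best[1]
    return out
def fit(name,ms,xy,z0=0,yaws=None):
    parts=MODEL[name]; rois={}
    for c,m in ms.items():
        x,y,w,h=cv2.boundingRect(m.astype(np.uint8)); g=12; x0,y0=max(x-g,0),max(y-g,0); rois[c]=(x0,y0,min(x+w+g,560)-x0,min(y+h+g,420)-y0)
    def cost(p):
        J=0
        for c,m in ms.items():
            x0,y0,w,h=rois[c]; r=render(c,parts,p,z0,rois[c]); mm=m[y0:y0+h,x0:x0+w]
            J+=np.abs(r-mm).sum()/mm.sum()
        return J
    res=[]
    for a in (np.arange(0,np.pi,np.pi/12) if yaws is None else yaws):
        r=minimize(cost,[*xy,a],method="Nelder-Mead",options=dict(initial_simplex=[[*xy,a-.08],[xy[0]+6,xy[1],a],[xy[0],xy[1]+6,a],[*xy,a+.08]],maxiter=70,xatol=.05,fatol=1e-4))
        res.append((r.fun,r.x))
    return sorted(res,key=lambda r:r[0])
E
cat > m1.py <<'E'
from vis import *
im=look()
for n,xy,y in [("round_base1",(668,169),None),("round_base1",(667,-58),None),("square_base1",(671,-156),None),("plate",(487,-24),[.53]),("tote",(483,307),[0,.05]),("console",(483,-305),[0])]:
    ms=masks(n,xy,15)
    for mm in ([ms] if n!="plate" else [ms]+[{c:ms[c]} for c in ms]):
        for r in fit(n,mm,xy,yaws=y)[:4]: print(n,list(mm),round(r[0],3),r[1].round(2))
# white caps in the top picture
g=im["top"].astype(int)
w=((g.min(2)>140)*255).astype(np.uint8); w[:240]=0; w[:, :335]=0
n,l,st,ce=cv2.connectedComponentsWithStats(w)
for i in range(1,n):
    if st[i,4]>20: print("cap",st[i],ce[i].round(2),pix2w("top",ce[i],52).round(1))
tiles=[]
for c in im:
    for X in [(668,169,15),(667,-58,15),(671,-156,15)]:
        u,v=proj(c,[X])[0].round().astype(int); k=im[c][v-16:v+16,u-16:u+16]; k=np.clip(k.astype(float)*2.2,0,255).astype(np.uint8)
        tiles.append(cv2.resize(k,(256,256),interpolation=cv2.INTER_CUBIC))
cv2.imwrite("pics/bases.png",np.vstack([np.hstack(tiles[:3]),np.hstack(tiles[3:])])[...,::-1])
E
python3 m1.py
```

```text
round_base1 ['top', 'side'] 0.19 [667.92 171.42   1.21]
round_base1 ['top', 'side'] 0.19 [668.02 171.25   1.26]
round_base1 ['top', 'side'] 0.19 [667.95 171.28   1.2 ]
round_base1 ['top', 'side'] 0.19 [667.95 171.35   1.19]
round_base1 ['top', 'side'] 0.383 [664.79 -57.49   2.67]
round_base1 ['top', 'side'] 0.383 [664.88 -57.4    2.63]
round_base1 ['top', 'side'] 0.384 [664.81 -57.39   2.75]
round_base1 ['top', 'side'] 0.384 [ 6.6515e+02 -5.7330e+01 -3.8000e-01]
square_base1 ['top', 'side'] 0.326 [ 667.19 -155.42    1.39]
square_base1 ['top', 'side'] 0.326 [ 667.33 -155.48    1.4 ]
square_base1 ['top', 'side'] 0.326 [ 667.06 -155.25    1.39]
square_base1 ['top', 'side'] 0.327 [ 667.1 -155.5    1.4]
plate ['top', 'side'] 0.122 [487.64 -23.13   0.55]
plate ['top'] 0.045 [486.66 -23.45   0.55]
plate ['side'] 0.062 [491.23 -28.33   0.55]
tote ['top', 'side'] 0.049 [4.7918e+02 3.0556e+02 1.4000e-01]
tote ['top', 'side'] 0.049 [4.7906e+02 3.0562e+02 1.4000e-01]
console ['top', 'side'] 1.201 [ 4.7781e+02 -3.0549e+02 -3.0000e-02]
```

View pics/bases.png

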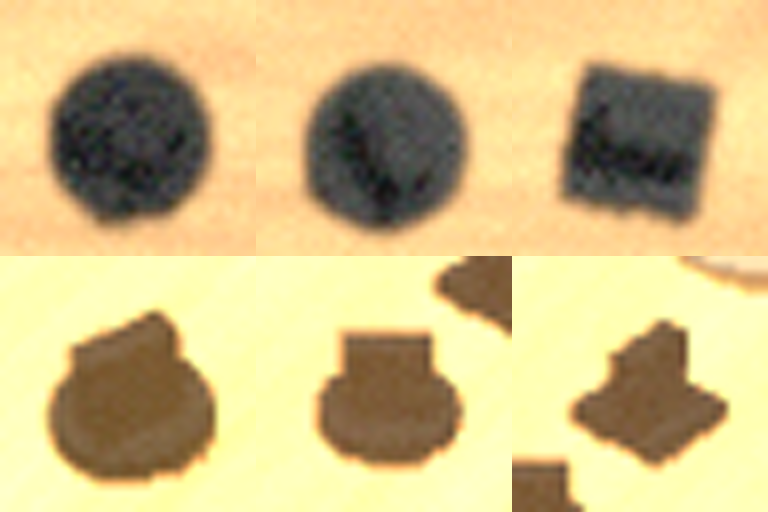

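The crops show clean dark silhouettes, and the side camera's calibration is shifted against the top's. I'll segment the bases by brightness, give the side camera a free pixel shift, and find the caps with a lower threshold.

```bash
cat >> vis.py <<'E'
def dark(im,c,xy,z0=0):
    """dark blob near the spot, soft coverage 0..1 from local brightness"""
    u,v=proj(c,[[*xy,z0+12]])[0].round().astype(int); g=im[c].astype(float).mean(2); h=26
    w=g[v-h:v+h,u-h:u+h]; lo,hi=np.percentile(w,2),np.median(w)
    b=(w<(lo+hi)/2).astype(np.uint8); n,l,st,ce=cv2.connectedComponentsWithStats(b)
    k=min((i for i in range(1,n) if st[i,4]>60),key=lambda i:np.hypot(*(ce[i]-h)))
    m=np.zeros(g.shape,bool); m[v-h:v+h,u-h:u+h]=l==k; return m
def fitbase(name,ms,xy,z0=0,n=12):
    parts=MODEL[name]; rois={}
    for c,m in ms.items():
        x,y,w,h=cv2.boundingRect(m.astype(np.uint8)); rois[c]=(x-10,y-10,w+20,h+20)
    def cost(p):
        J=0
        for c,m in ms.items():
            x0,y0,w,h=rois[c]; mm=m[y0:y0+h,x0:x0+w].astype(float); r=render(c,parts,p[:3],z0,rois[c])
            if c=="side": r=cv2.warpAffine(r,np.float32([[1,0,p[3]],[0,1,p[4]]]),(w,h))
            J+=np.abs(r-mm).sum()/mm.sum()
        return J
    res=[]
    for a in np.arange(n)*np.pi/n:
        x0=np.array([*xy,a,0,0]); sx=np.vstack([x0]+[x0+d for d in np.diag([5,5,.2,2,2])])
        r=minimize(cost,x0,method="Nelder-Mead",options=dict(initial_simplex=sx,maxiter=250,xatol=.05,fatol=1e-4)); res.append((r.fun,r.x))
    return sorted(res,key=lambda r:r[0])
E
cat > m2.py <<'E'
from vis import *
im={c:viewer.read_camera(c) for c in("top","side")}
for n,xy in [("round_base1",(667,170)),("round_base1",(665,-57)),("square_base1",(668,-155))]:
    ms={c:dark(im,c,xy) for c in im}; print(n,{c:int(m.sum()) for c,m in ms.items()})
    for r in fitbase(n,ms,xy)[:5]: print("  ",round(r[0],3),r[1].round(2))
ms=masks("tote",(483,307),15)
for mm in [{c:ms[c]} for c in ms]: print("tote",list(mm),fit("tote",mm,(483,307),yaws=[.1])[0])
g=im["top"].astype(int).min(2)
for nm,xy in [("count",(460,-226)),("zero",(458,-303)),("print",(456,-383))]:
    u,v=proj("top",[[*xy,52]])[0].round().astype(int); w=g[v-9:v+10,u-12:u+13]; th=(w.max()+w.min())/2
    q=cv2.resize(w.astype(np.float32),None,fx=4,fy=4,interpolation=cv2.INTER_CUBIC)>th
    k,l,st,ce=cv2.connectedComponentsWithStats(q.astype(np.uint8)); i=1+st[1:,4].argmax()
    ctr=(ce[i]+.5)/4-.5+[u-12,v-9]; rect=cv2.minAreaRect(np.argwhere(l==i)[:,::-1].astype(np.float32)); print(nm,w.max(),w.min(),ctr.round(1),pix2w("top",ctr,52).round(1),"size/ang",rect[1],rect[2])
E
python3 m2.py
```

```text
round_base1 {'top': 332, 'side': 342}
   0.187 [ 6.6703e+02  1.7238e+02  4.3100e+00 -1.0000e-02  0.0000e+00]
   0.188 [6.6706e+02 1.7257e+02 1.2000e+00 1.0000e-02 1.0000e-02]
   0.188 [ 6.6693e+02  1.7232e+02  1.1100e+00  1.0000e-02 -0.0000e+00]
   0.191 [ 6.6684e+02  1.7241e+02  1.1200e+00  4.0000e-02 -1.0000e-02]
   0.191 [ 6.6703e+02  1.7282e+02  1.2600e+00 -1.0000e-02  1.0000e-02]
round_base1 {'top': 329, 'side': 260}
   0.184 [ 6.6408e+02 -5.5320e+01  5.5000e-01  0.0000e+00 -1.0000e-02]
   0.184 [ 6.6395e+02 -5.5490e+01  3.6800e+00  1.0000e-02 -1.0000e-02]
   0.186 [ 6.6385e+02 -5.4980e+01  4.8000e-01 -0.0000e+00 -1.0000e-02]
   0.186 [ 6.6362e+02 -5.5050e+01  3.6900e+00  0.0000e+00 -1.0000e-02]
   0.186 [ 6.6378e+02 -5.5350e+01  3.6100e+00  0.0000e+00 -1.0000e-02]
square_base1 {'top': 295, 'side': 208}
   0.224 [ 6.6735e+02 -1.5343e+02  1.4200e+00 -1.0000e-02 -0.0000e+00]
   0.225 [ 6.6742e+02 -1.5350e+02  1.4200e+00 -1.0000e-02 -1.0000e-02]
   0.226 [ 6.6742e+02 -1.5368e+02  1.4300e+00 -0.0000e+00  1.0000e-02]
   0.227 [ 6.6737e+02 -1.5336e+02  1.4000e+00 -5.0000e-02 -1.0000e-02]
   0.23 [ 6.6696e+02 -1.5386e+02  1.3800e+00 -1.0000e-01  1.0000e-02]
tote ['top'] (np.float64(0.018080595874713522), array([4.78072526e+02, 3.04436435e+02, 1.45087302e-01]))
tote ['side'] (np.float64(0.02689018252288753), array([4.79906600e+02, 3.05491178e+02, 1.39022660e-01]))
count 125 20 [355.4 272.6] [ 459.8 -222.7   52. ] size/ang (51.309959411621094, 51.770137786865234) 4.39870548248291
zero 126 16 [386.9 274.4] [ 456.9 -302.7   52. ] size/ang (50.0, 49.0) 90.0
print 122 14 [418.6 276.2] [ 453.9 -383.    52. ] size/ang (82.08983612060547, 30.81487464904785) 3.5763344764709473
```

```bash
cat > arm.py <<'E'
from vis import *
from scipy.spatial.transform import Rotation as Ro
def rot(a): return (Ro.from_rotvec([0,0,a])*Ro.from_rotvec([np.pi,0,0])).as_rotvec()
def best(a,p=(600,0,200)):
    """a or a+pi: whichever leaves joint 7 nearest to its present angle"""
    s=robot.observe()["joints"]; c=[]
    for b in (a,a+np.pi,a-np.pi):
        q=kin.ik(p,rot(b))
        if q is not None and abs(q[6])<2.7: c.append((abs(q[6]-s[6])+.3*abs(q[6]),b))
    return min(c)[1]
def tcp(): return np.array(robot.observe()["tcp_pos"])
def fz(): return robot.observe()["contact_force"][2]
def up(z=200,feed=250): p=tcp(); robot.servo_line([p[0],p[1],z],feed=feed)
def over(xy,a,z=200): robot.movep([xy[0],xy[1],z],rot(a))
KEY=dict(zero=(456.9,-302.7),count=(459.8,-222.7),print=(453.9,-383.0))
def press(k,lift=110):
    x,y=KEY[k]; a=best(-.037,(x,y,100)); grip(0.0)
    over((x,y),a,lift); robot.servo_line([x,y,56],feed=120); f0=fz(); log=[]; z=56
    while z>43:
        z-=1; robot.servo_line([x,y,z],feed=25); f=fz()-f0; log.append((z,round(float(tcp()[2]),1),round(float(f),1)))
        if f>14: break
    robot.hold(.7); print(k,log,"held",round(fz()-f0,1)); up(lift)
E
python3 - <<'E'
from arm import *
press("zero"); im=look(); cv2.imwrite("pics/z1.png",cv2.resize(im["top"][220:310,320:450],None,fx=5,fy=5)[...,::-1]); print(robot.observe()["t"])
E
```

```text
zero [(55, 55.7, 0.4), (54, 54.1, 0.2), (53, 52.9, -0.2), (52, 52.1, 1.9), (51, 51.1, 2.7), (50, 50.0, 2.2), (49, 49.1, 3.2), (48, 48.1, 4.1), (47, 47.1, 4.5), (46, 46.4, 7.9), (45, 46.3, 14.9)] held 15.5
9.8333
```

View pics/z1.png

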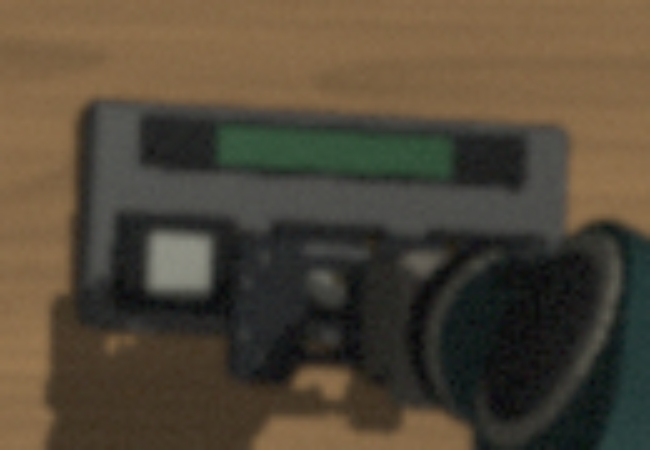

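The force profile shows the spring down to z 46.3, then a hard stop, so zero went fully down (6 mm). Now I'll pick the square base with a two-way centring grip and compare the TCP with the camera estimate.

```bash
cat >> arm.py <<'E'
def locate(kind,xy,z0=0,im=None):
    im=im or look(); ms={c:dark(im,c,xy,z0) for c in im}; r=fitbase(kind,ms,xy,z0,n=6)[0]; return r[1][:3],r[0]
def pick(p,z0=0,centre=True,lift=160):
    """p = x,y,yaw of a base whose underside is at z0; returns the tcp at the grasp"""
    x,y,th=p; z=z0+13.5
    if centre:
        a=best(th+np.pi/2,(x,y,100)); grip(.8); over((x,y),a,z0+110); robot.servo_line([x,y,z],feed=150); grip(0,5)
        s=robot.observe(); print(" length grip width",round(s["grip_width"]*92,1)); w=s["grip_width"]; grip(min(w+.3,1)); up(z0+70)
    a=best(th,(x,y,100)); grip(.5); over((x,y),a,z0+70 if centre else z0+110); robot.servo_line([x,y,z],feed=120); grip(0,30); robot.hold(.2)
    s=robot.observe(); print(" rib grip width",round(s["grip_width"]*92,1),"F",round(s["grip_force"],1),"t",round(s["t"],1)); up(lift); return a
E
python3 - <<'E'
from arm import *
over((600,-300),0,250)
im=look()
p,c=locate("square_base1",(667.3,-153.5),im=im); print(p.round(2),round(c,3))
pick(p)
im=look(); cv2.imwrite("pics/p1.png",np.hstack([cv2.resize(im[k][90:310,150:450],None,fx=1.3,fy=1.3) for k in im])[...,::-1])
print(tcp().round(1),robot.observe()["grip_width"]*92,robot.observe()["contact_force"].round(2))
E
```

```text
[ 667.06 -153.63    1.41] 0.223
 length grip width 36.1
 rib grip width 14.0 F 30.0 t 18.2
[ 665.6 -153.7  157.3] 14.014276266738323 [-0.82 -0.17 -1.18]
```

View pics/p1.png

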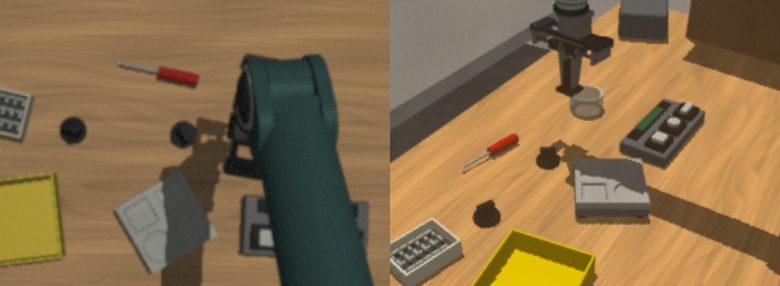

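```bash
cat >> arm.py <<'E'
PL=np.array([486.66,-23.45,.55])
def pocket(i,j):
    c,s=np.cos(PL[2]),np.sin(PL[2]); return PL[:2]+[c*36*i-s*36*j,s*36*i+c*36*j]
def lower(x,y,z,zmin,F=5,step=1.):
    """step down until F newtons; returns tcp z"""
    f0=fz(); 
    while z>zmin:
        z-=step; robot.servo_line([x,y,z],feed=30)
        if fz()-f0>F: break
    return tcp()[2],fz()-f0
def seat(xy,a,zs=52.5):
    """insert the held base; ring search when it lands on the plate's top"""
    over(xy,a,110); robot.servo_line([*xy,zs+11],feed=120); robot.hold(.2)
    offs=[(0,0)]+[(r*np.cos(t),r*np.sin(t)) for r in(2,3.5,5) for t in np.arange(6)*np.pi/3+r]
    for o in offs:
        x,y=xy[0]+o[0],xy[1]+o[1]; robot.servo_line([x,y,zs+9.5],feed=60)
        z,f=lower(x,y,zs+9.5,zs-1.5); print("  try",np.round(o,1),"z",round(z,2),"F",round(f,1))
        if z<zs+1.5: break
    else: return False
    grip(.45); robot.hold(.2); up(130); return np.array([x,y])
E
python3 - <<'E'
from arm import *
print(tcp().round(2)); xy=pocket(1,-1); a=min((best(PL[2]+k*np.pi/2,(*xy,100)) for k in(0,1)),key=lambda b:abs(kin.ik((*xy,100),rot(b))[6]-robot.observe()["joints"][6])); print(xy,a)
print(seat(xy,a)); over((600,-300),0,250); im=look()
tiles=[cv2.resize(im[c][v-40:v+40,u-40:u+40],(380,380)) for c in im for u,v in [proj(c,[[*PL[:2],46]])[0].round().astype(int)]]
cv2.imwrite("pics/s1.png",np.clip(np.hstack(tiles).astype(float)*1.8,0,255)[...,::-1]); print(robot.observe()["t"])
E
```

```text
[ 665.64 -153.67  157.33]
[536.16762304 -35.32414255] 2.1207963267948964
  try [0 0] z 52.65 F 6.5
[536.16762304 -35.32414255]
25.9083[ WARN:0@7.204] global loadsave.cpp:1063 imwrite_ Unsupported depth image for selected encoder is fallbacked to CV_8U.
```

View pics/s1.png

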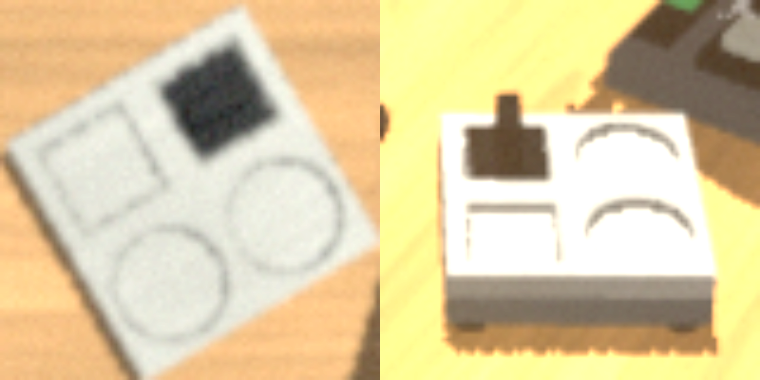

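The square base sits flat in its pocket in both views (top px ≈ 285,251) and went in on the first try. Now the two round bases.

```bash
sed -i 's/"t",round(s\["t"\],1)); up(lift); return a/"t",round(s["t"],1),"tcp",np.round(s["tcp_pos"],1)); up(lift); return a/' arm.py
cat > r.py <<'E'
from arm import *
import sys
for guess,ij in [((664,-55.3),(-1,-1)),((667,172.3),(-1,1))]:
    im=look()
    for c,q in dets("round_base1","top")[:3]: print("  seen",round(c,2),q.round(0))
    p,c=locate("round_base1",guess,im=im); print(p.round(2),round(c,3))
    if np.hypot(*(p[:2]-guess))>8 or c>.3: print("moved?"); break
    a=pick(p); xy=pocket(*ij); print("held",robot.observe()["grip_width"]*92)
    ok=seat(xy,best(a,(*xy,100))); print("seat",ok); over((600,-300),0,250)
    if ok is False: break
im=look()
tiles=[cv2.resize(im[c][v-40:v+40,u-40:u+40],(380,380)) for c in im for u,v in [proj(c,[[*PL[:2],46]])[0].round().astype(int)]]
cv2.imwrite("pics/s2.png",np.uint8(np.clip(np.hstack(tiles).astype(float)*1.8,0,255))[...,::-1]); print(robot.observe()["t"])
E
python3 r.py
```

```text
seen 0.92 [667. 171.   0.]
  seen 0.71 [664. -57.   0.]
  seen 0.42 [ 456. -306.   46.]
[ 6.6386e+02 -5.5260e+01  5.4000e-01] 0.183
 length grip width 36.0
 rib grip width 13.6 F 30.0 t 33.5 tcp [664.  -55.4  13.7]
held 14.07014025165947
  try [0 0] z 52.63 F 8.5
seat [474.78585745 -72.95762304]
  seen 0.9 [475. -74.  41.]
  seen 0.9 [667. 172.  -2.]
[666.99 172.39   1.22] 0.191
 length grip width 36.5
 rib grip width 13.9 F 30.0 t 48.9 tcp [667.1 172.3  13.7]
held 13.65895795484739
  try [0 0] z 52.57 F 9.4
seat [437.15237696 -11.57585745]
56.9083
```

View pics/s2.png

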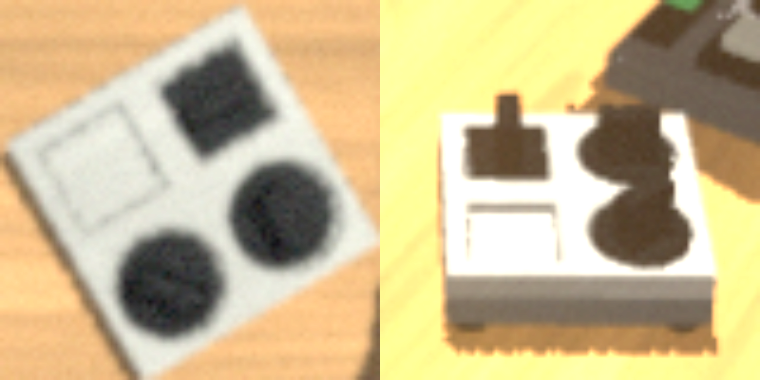

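All three bases sit in their pockets, with only the second square pocket empty. I'll press count, check the plate, then press print.

```bash
cat > k.py <<'E'
from arm import *
def chk(im,ref):
    d=np.abs(im["side"].astype(int)-ref["side"].astype(int)).mean(2); u,v=proj("side",[[*PL[:2],46]])[0].astype(int); return d[v-30:v+20,u-32:u+32]
ref=look(); press("count"); up(200); i1=look(); print("changed px",(chk(i1,ref)>40).sum())
press("print"); over((600,-300),0,250); i2=look(); print("changed px",(chk(i2,ref)>40).sum())
cv2.imwrite("pics/k.png",np.hstack([i1["side"][100:330,200:500],i2["side"][100:330,200:500]])[...,::-1]); print(robot.observe()["t"])
E
python3 k.py
```

```text
count [(55, 55.7, 0.2), (54, 54.1, 0.9), (53, 52.9, 0.5), (52, 52.1, 1.7), (51, 51.1, 2.0), (50, 50.0, 1.9), (49, 49.1, 2.8), (48, 48.1, 4.7), (47, 47.0, 4.7), (46, 46.4, 8.0), (45, 46.2, 16.3)] held 16.7
changed px 183
print [(55, 55.7, 0.5), (54, 54.1, 0.2), (53, 52.9, 0.1), (52, 52.1, 0.5), (51, 51.1, 1.4), (50, 50.1, 1.4), (49, 49.1, 2.4), (48, 48.1, 3.7), (47, 47.1, 4.5), (46, 46.4, 5.6), (45, 46.3, 13.1), (44, 46.2, 19.3)] held 20.1
changed px 12
70.3167
```

View pics/k.png

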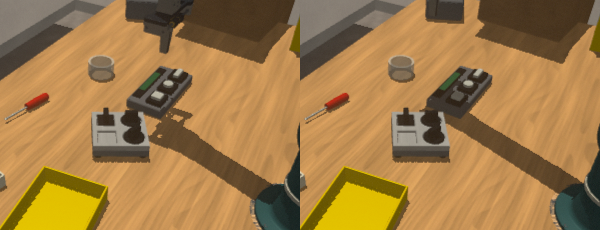

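Both keys went fully down with the bases seated, and the right picture shows them unchanged. Now I'll move them to the tote.

```bash
cat > t.py <<'E'
from arm import *
T=np.array([478.1,304.4,.145]); c,s=np.cos(T[2]),np.sin(T[2])
jobs=[((437.15,-11.58,1.22),70),((474.79,-72.96,.54),0),((536.17,-35.32,2.12),-70)]
for p,yl in jobs:
    im=look(); seen=[q for n in("round_base1","square_base1") for cf,q in dets(n,"top") if cf>.3]
    d=min(np.hypot(*(q[:2]-p[:2])) for q in seen); print("seen off by",round(d,1))
    if d>15: print("moved?",seen); break
    pick(p,39,centre=False,lift=130); s_=robot.observe(); w=s_["grip_width"]*92; print("held",round(w,1))
    if abs(w-14)>1.5: print("grasp?"); break
    xy=T[:2]+[-s*yl,c*yl]; a=best(T[2]+np.pi/2,(*xy,100))
    over(xy,a,130); robot.servo_line([*xy,26],feed=150); robot.hold(.2); print(" down",lower(*xy,26,15.5,F=4)); grip(.4); robot.hold(.2); up(130)
over((600,-100),0,250); im=look(); print(robot.observe()["t"])
cv2.imwrite("pics/t.png",np.hstack([im[k][90:330,60:460] for k in im])[...,::-1])
E
python3 t.py
```

```text
seen off by 0.2
 rib grip width 13.9 F 30.0 t 74.4 tcp [437.3 -11.7  52.7]
held 13.9
 down (np.float64(18.776296179854956), np.float64(5.58481339471994))
seen off by 1.6
 rib grip width 13.8 F 30.0 t 84.5 tcp [474.9 -73.1  52.7]
held 13.7
 down (np.float64(18.737505996530704), np.float64(5.433451208731054))
seen off by 2.4
 rib grip width 13.8 F 30.0 t 94.3 tcp [536.3 -35.5  52.7]
held 13.7
 down (np.float64(18.67342099306366), np.float64(8.579222715466695))
101.725
```

View pics/t.png

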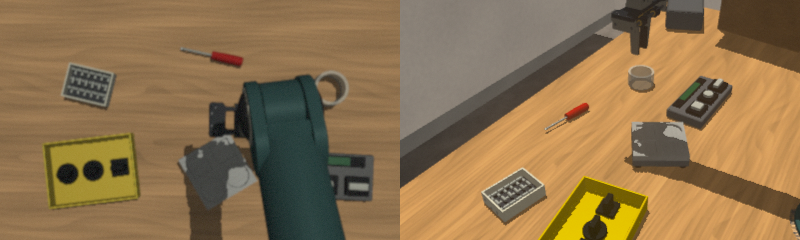

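All three bases stand in the tote (top px ≈ 128,263; 154,260; 180,257) and the plate is empty. I'll press zero, then take a last look before handing in.

```bash
python3 - <<'E'
from arm import *
press("zero"); up(250); im=look(); print(robot.observe()["t"])
a=im["top"][100:320,90:340]; b=im["side"][150:400,140:420]
cv2.imwrite("pics/end.png",np.hstack([cv2.resize(a,(390,350)),cv2.resize(b,(392,350))])[...,::-1])
for n in ("round_base1","square_base1"): print(n,[(round(c,2),q.round(0)) for c,q in dets(n,"side")])
E
```

```text
zero [(55, 55.7, -0.4), (54, 54.1, -0.9), (53, 52.9, -0.4), (52, 52.1, 1.0), (51, 51.1, 2.0), (50, 50.1, 1.7), (49, 49.1, 2.6), (48, 48.0, 3.0), (47, 47.1, 3.2), (46, 46.4, 6.9), (45, 46.3, 14.6)] held 14.9
108.75
round_base1 [(0.86, array([478., 305.,  10.])), (0.84, array([468., 375.,  11.]))]
square_base1 [(0.74, array([490., 232.,   5.]))]
```

View pics/end.png

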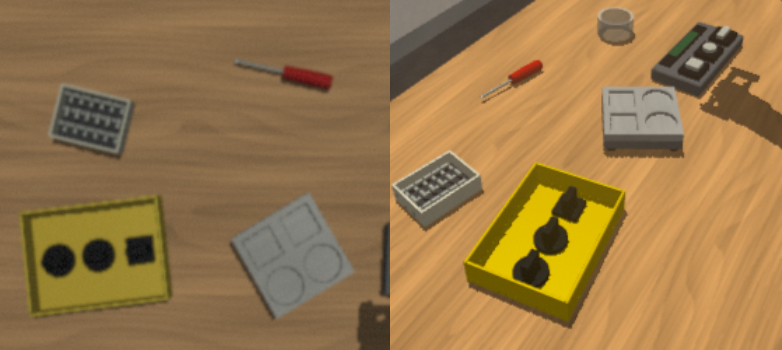

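The final picture shows all three bases upright and flat in the tote, an empty plate and the bystanders untouched. The keys have sprung back.

```bash
python3 -c "
from cell import robot
print(robot.job_done())"
```

```text
the job is handed in; nothing more can be done
None
```

The job is handed in at about 109 s: zero, count, print and the final zero were each pressed fully down in order, and all three bases present (two round, one square) were seated, then packed flat with ribs up in the tote.

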